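# Shut off the air at the bench valve box

### The job

Shut off the air at the grey valve box on the bench: with a fingertip, push its loose steel cover plate by the upright lip, away from the robot, until it is fully back against the stop bar. Then push the wide paddle handle, the one with a round boss on its end, clockwise through its quarter turn until it is fully shut. Only slide the cover, never lift it, and leave the thin rod handle and everything else on the bench where they are.

Things in the scene. Friction and masses are not known exactly. Their poses are not given: they have to be found in the camera images.
- airbox: Grey steel valve box fixed to the bench, 325 (x) by 304 (y), walls and rear deck 80 mm high; open well in front, flat deck behind. Origin on the bench under it, 160 mm behind its front face; x points from well to deck (away from the robot), y to its left. Two pipe couplings stick 36 mm out of the front, tops 36 mm high. A ledge on the left (y 152 to 227 mm, 60 mm high, rim 72) carries small parts.
- well (a point): Centre of the well's mouth, 80 mm above the bench. The well is 142 (x) by 260 (y) mm, its floor 8 mm above the bench; two 18 mm copper pipes run in it along the box's x, under the handles, tops 33 mm above the bench. Guide rails along both side walls and the stop bar rise to 92 mm. Behind the box, 165 to 226 mm from its origin, a fixed air filter, gauge and pipe stand up to 143 mm.
- cover: Loose steel plate, 158 (x) by 284 (y) by 6 mm, 0.35 to 0.6 kg, lying over the well on the box's walls, between the rails (3.5 mm play each side); 1 to 6 N slides it. Origin: underside centre; axes as the box's. Its origin starts at box x -77 to -60 mm, hiding both handles, and is at +76 mm against the stop bar at the rear of the deck.
- cover_lip (a point): Middle of the top edge of the cover's upright lip: a plate 8 mm thick (x), 110 mm wide (y), rising 22 mm above the cover's upper face, 36 mm in front of the cover's centre. Push on its front (robot) side, along the box's x.
- paddle_handle (a joint): Angle (rad) of the paddle handle, the one to shut: 0 = open, pointing to the box's -x, along the pipe (starts at 0 to 0.25); turns level, clockwise seen from above, to 1.571 = shut against its stop, pointing to the box's +y. Stays where it is left; takes about 3 N at 45 mm from the pivot.
- paddle_pivot (a point): On the paddle's upright axis, at mid-thickness, 51 mm above the bench. Flat steel bar 26 mm wide, 10 thick (46 to 56 mm above the bench), 64 mm long from the pivot, end rounded, with a round boss 18 mm across and 7 high on top, 48 mm out. Below the pivot a brass body, radius 14, top 42 mm up. At box x -36 mm and y -66 (right) or +52 (left); the place varies.
- paddle_end (a point): Outer end of the paddle handle, 64 mm from the pivot, at mid-thickness.
- rod_handle (a joint): Angle (rad) of the other handle, same motion and meaning; leave it where it is.
- rod_pivot (a point): Turning axis of the other handle, a plain round rod 10 mm thick, 64 mm long from the pivot, centred 51 mm above the bench; at the other one of the two places.
- rod_end (a point): Outer end of the rod handle.
- coupling: Bystander: short brass tube 26 mm across, 30 mm high, on the box's left ledge. Origin at underside.
- screw_carton: Bystander: green carton 60 x 45 x 30 mm on the box's left ledge. Origin at underside.
- sanding_block: Bystander: cork sanding block 95 x 55 x 35 mm on the bench right of the box. Origin at underside.
- glue_bottle: Bystander: white bottle 52 mm across, 130 mm high, to the right of the box. Origin at underside.
- screw_jar: Bystander: jar 60 mm across, 70 mm high, to the left of the box. Origin at underside.
- screwdriver: Bystander: screwdriver about 200 mm long lying on the bench to the right.
- offcut: Bystander: wooden offcut 120 x 60 x 18 mm lying on the bench to the left. Origin at underside.

How it is judged:
On the way, in this order (a step that is already met when the one before it is completed fails the run):
1. the cover is slid back to within 16 mm of the stop bar, lying flat, the paddle handle still open (x of cover in the frame of airbox above 0.06 m and value of joint paddle_handle below 0.45 rad), for 0.2 s.
2. the paddle handle is pushed shut (value of joint paddle_handle above 1.45 rad), for 0.2 s.
At the end, for the whole second after the job is handed in: The paddle handle stands within 0.12 rad (7 degrees) of its shut stop, the cover lies flat and still between its rails within 16 mm of the stop bar, and the rod handle's end is within 12 mm of where it was (value of joint paddle_handle above 1.45 rad and x of cover in the frame of airbox above 0.06 m and height (world z) of cover below 0.085 m and angle between cover's own z axis and vertical below 0.05 rad and linear speed of cover below 0.02 m/s and distance of rod_end from where it was at the start of the episode below 0.012 m); the robot touches nothing.
It fails at once if the cover is lifted or tipped (more than 12 mm up or 0.15 rad) (height (world z) of cover above 0.092 m or angle between cover's own z axis and vertical above 0.15 rad).
It fails at once if the rod handle is moved (its end by more than 12 mm) (distance of rod_end from where it was at the start of the episode above 0.012 m).
It fails at once if a bystander is moved by more than 20 mm (distance of any of coupling, screw_carton, sanding_block, glue_bottle, screw_jar, screwdriver, offcut from where it was at the start of the episode above 0.02 m).
It also fails if it takes over 48 s, if anything falls off the work surface, if the arm or the gripper's body presses on something with over 40 N, if the wrist force passes 120 N, or if a joint passes its speed limit or range.

### The arm

A 6-joint arm with a two-finger parallel gripper is mounted at the origin on the work surface. World frame = base frame: x ahead of the robot, y to its left, z up, the work surface at z = 0. Lengths are in m, angles in rad, forces in N, time in s.
With the tool pointing down it reaches from about 0.375 to 0.975 m from the base axis. Payload 3.8 kg.
Tool frame: the origin (TCP) lies midway between the tips of the shut fingers; the grasp point (between the pads) lies 19 mm behind it; z points along the fingers, y is the direction in which the jaws open and shut (so a half turn about z gives the same grasp; the last joint's range is limited). The gripper opens to 85 mm and grips with 20 to 120 N. Pads are 22 mm wide; open, the fingers measure 114 mm over their backs; the gripper's body (76 mm by 85 mm) begins 54 mm behind the grasp point. The pads swing forward as they close: fully open they stand 13 mm farther back than shut.
Start: joints at [1.136, 0.264, 1.604, -0, 1.274, -0.037], TCP at [0.261, 0.622, 0.231] pointing down, gripper open.
Joint ranges: [-2.63, 2.63], [-0.94, 2.18], [0.31, 2.57], [-1.31, 4.45], [0, 2.66], [-2.55, 2.55]. Speed limits (rad/s): [2.57, 2.57, 3.14, 3.14, 3.14, 3.14].

### API

Orientations are given as a rotation vector (axis times angle).
In Python, from station import observe, get_image, camera_model, finish_job gives the robot as it stands. The module is installed in compiled form; this text tells all that it offers.
- The arm moves only by the tool send_rows, never from a script. Its arguments are lists of equal length, an entry for each row: "xyz": the shift along the world's x, y, z normalised to -1 to 1, where 1 is 20 cm, a list of three; "rot": the turn, a rotation vector about the world's x, y, z normalised to -1 to 1, where 1 is pi/4 rad, a list of three; "fingers": the opening, from 0 (shut) to 1 (fully open). A call has 1 to 10 rows; each row is the pose to reach, as a shift and turn from the pose commanded when the call began; what a row does not reach only later rows make up. A row lasts 1/12 s, in which the tool goes at most 41.7 mm and 7.16 degrees, less where a joint would pass 70% of its speed; a pose out of reach is approached as far as the arm can. A call with a number of a shift or a turn outside -1 to 1 is refused whole. A call with a gripper value outside its range is refused whole. The fingers move at their own pace and stop on an object; "newtons" is the grip in N (left out, the last holds). Time passes only in rows, so rows that repeat a pose let the fingers close. It gives the time, the measured TCP pose, the force and the opening at its end, in the units of the state.
- observe(): the state, without advancing time (a new reading comes with each control period).
- get_image(name): name is "scene" or "top"; returns (picture, depth): 480x640x3 uint8, red, green, blue; 480x640 float32, m along the optical axis (not along the pixel's ray), 0 where there is no reading.
- camera_model(name): a dict with "K" (3x3 intrinsics, pixels), "k1" (the pictures are not rectified: a ray, as slopes to the right and down, at radius r is drawn at 1 + k1 r^2 times it, then the intrinsics apply), "R" (3x3) and "t" (3): a world point X has camera coordinates R X + t. Camera axes: x right, y down, z forward; pixel columns grow to the right and rows downward; lengths in m; the calibration is good to about 2 mm. A picture is of the moment at which its call begins. camera_model takes no time and is no camera call.
- finish_job(): hands the job in, once; it reports no verdict.
The state is a dict: "t": time; "joints": joint angles; "qd": joint speeds; "effort": joint torques, N m; "tcp_pos": TCP position; "ee_rot": TCP orientation; "wrist_force": force on the tool from outside, world axes, zero at the start; "wrist_torque": the same for the moment, N m; "width": opening from 0.0 (shut) to 1.0 (fully open).
Only numpy, scipy, OpenCV 4.12 (cv2) and the standard library are available. Lean on these libraries where they do the work, as an engineer would, in place of code of your own. Each camera call takes 0.05 s, during which the arm holds its last target.

## Working session

There is one attempt and no reset: what is moved stays moved. The work goes in short steps, Python scripts to look and compute and a tool call to move; the robot and the scene stay as the last step left them, time stands still between calls to the robot, and variables do not carry over. Pictures are saved under pics/ and viewed, and the job is handed in when it is done.

Besides the shell and the picture viewer there is one more tool, called after ">>>" in YAML: its name, and indented under it one key for each argument. send_rows: Moves the arm, as the interface text tells. Scaled input: -1 to 1 covers 20 cm each way for a shift and pi/4 rad each way for a turn. Its arguments: {"type":"object","properties":{"xyz":{"type":"array","items":{"type":"array","items":{"type":"number"}}},"rot":{"type":"array","items":{"type":"array","items":{"type":"number"}}},"fingers":{"type":"array","items":{"type":"number"}},"newtons":{"type":"number"}},"required":["xyz","rot","fingers"]}

```bash
mkdir -p pics; cat > h.py <<'E'
import numpy as np, cv2
from station import observe, get_image, camera_model, finish_job
def save(name,img,crop=None,s=1):
    if crop: x0,y0,x1,y1=crop; img=img[y0:y1,x0:x1]
    img=cv2.resize(img,None,fx=s,fy=s,interpolation=cv2.INTER_CUBIC)
    cv2.imwrite(f'pics/{name}.png',img[:,:,::-1])
def ray(cam,u,v):
    m=camera_model(cam); K=np.array(m['K']); k1=m['k1']
    d=np.array([(u-K[0,2])/K[0,0],(v-K[1,2])/K[1,1]]); s=d.copy()
    for _ in range(30): s=d/(1+k1*(s@s))
    R=np.array(m['R']);t=np.array(m['t'])
    return -R.T@t, R.T@np.array([s[0],s[1],1.]), R,t
def onplane(cam,u,v,z):
    o,d,_,_=ray(cam,u,v); return o+d*(z-o[2])/d[2]
def atdepth(cam,u,v,dep):
    o,d,_,_=ray(cam,u,v); return o+d*dep
def proj(cam,X):
    m=camera_model(cam); K=np.array(m['K']); c=np.array(m['R'])@X+np.array(m['t'])
    s=c[:2]/c[2]; s=s*(1+m['k1']*(s@s)); return K[0,0]*s[0]+K[0,2],K[1,1]*s[1]+K[1,2]
E
python3 - <<'E'
from h import *
o=observe(); print(o['t'],o['tcp_pos'],o['ee_rot'],o['wrist_force'],o['width'])
for c in ('scene','top'):
    im,d=get_image(c); save(c+'0',im); np.savez(f'{c}0.npz',im=im,d=d)
    m=camera_model(c); print(c,m['K'],m['k1'],-np.array(m['R']).T@np.array(m['t']))
E
```

```text
0.0 [0.26118131 0.62164586 0.22995072] [-0.62066205 -3.07912378  0.00339507] [-0.21924415  0.74389001  0.30151173] 0.999210333173505
scene [[489.58683853   0.         315.79627335]
 [  0.         489.58683853 236.47646777]
 [  0.           0.           1.        ]] -0.08197573642086069 [1.2256538  0.21900918 0.93113013]
top [[459.91468885   0.         314.24634305]
 [  0.         459.91468885 242.46106185]
 [  0.           0.           1.        ]] -0.11845857727912965 [0.44390001 0.01123926 1.141642  ]
```

View pics/scene0.png

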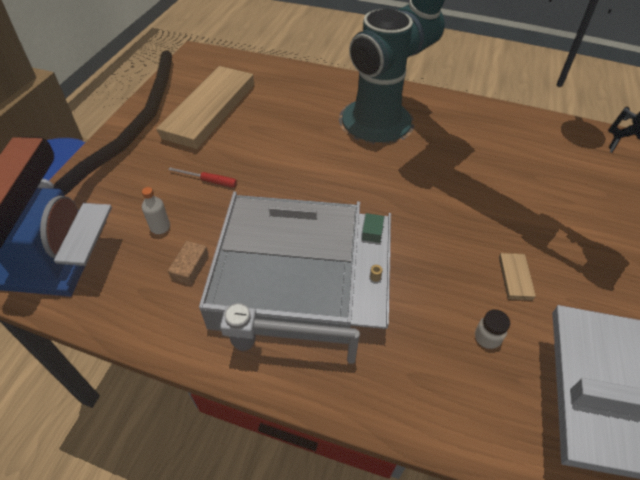

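View pics/top0.png

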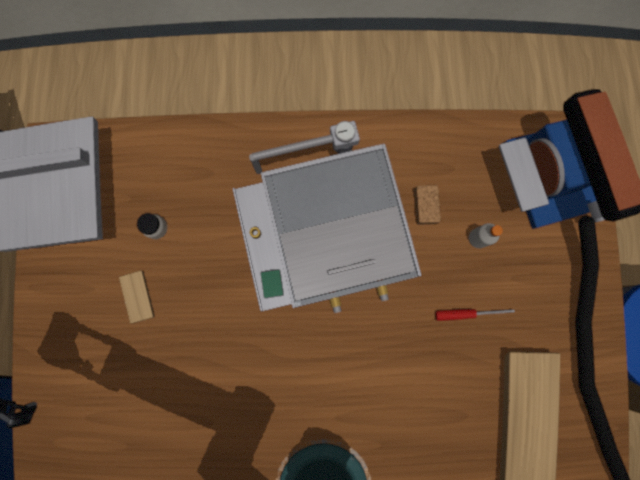

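The top view shows the box yawed about 15°. Its cover lip is near (350,267), the couplings near (337,305) and (382,292), and the filter at (345,132). I'll enlarge it.

```bash
python3 - <<'E'
from h import *
z=np.load('top0.npz'); save('top0c',z['im'],(225,120,425,320),4-1)
z=np.load('scene0.npz'); save('scene0c',z['im'],(195,180,400,370),3.9)
E
```

```text
(no output)
```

View pics/top0c.png

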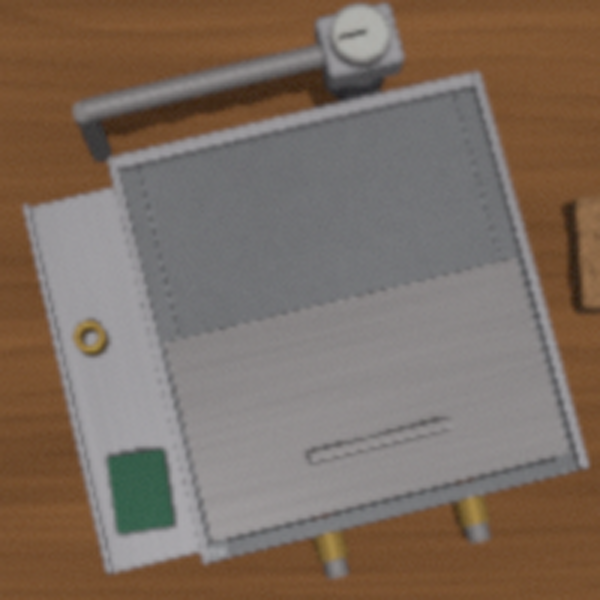

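View pics/scene0c.png

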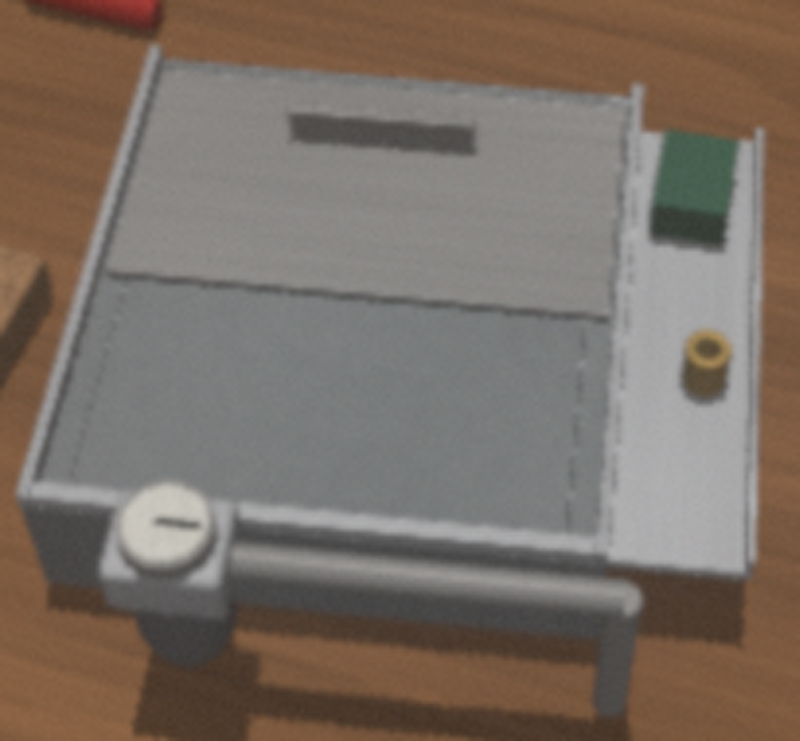

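```bash
cat >> h.py <<'E'
def tob(p,B): # world->box
    c,s=np.cos(B[2]),np.sin(B[2]); d=np.asarray(p)[:2]-B[:2]; return np.array([c*d[0]+s*d[1],-s*d[0]+c*d[1]])
def tow(p,B):
    c,s=np.cos(B[2]),np.sin(B[2]); return np.array([B[0]+c*p[0]-s*p[1],B[1]+s*p[0]+c*p[1]])
E
python3 - <<'E'
from h import *
from scipy.optimize import least_squares
pt=lambda u,v:(225+u/3,120+v/3)
T=[((112,160),(165,152,92)),((478,75),(165,-152,92)),((588,465),(-160,-152,92)),((205,562),(-160,152,80))]
sc=lambda u,v:(195+u/3.9,180+v/3.9)
S=[((20,490),(165,-152,92)),((607,548),(165,152,92)),((638,88),(-160,152,92)),((154,48),(-160,-152,92))]
def res(P):
    r=[]
    for cam,L,f in (('top',T,pt),('scene',S,sc)):
        for uv,b in L:
            w=tow(np.array(b[:2])/1e3,P); r+=list(np.array(proj(cam,np.array([*w,b[2]/1e3])))-f(*uv))
    return r
s=least_squares(res,[.6,0,.2]); print(s.x,np.degrees(s.x[2])); print(np.round(s.fun.reshape(-1,2),1))
P=s.x
# lip, cover rear edge
for n,uv,z in [('lipL',(307,455),.108),('lipR',(447,420),.108),('cov rear L',(170,340),.086),('cov rearR',(518,260),.086),('cov frontL',(212,540),.086),('cov frR',(575,455),.086)]:
    print(n,tob(onplane('top',*pt(*uv),z),P))
for n,uv,z in [('lipfrontbase L',(475,152),.086),('lip top',(475,125),.108),('lip topR',(290,113),.108),('cov rear L',(607,320),.086),('cov rearR',(108,272),.086)]:
    print(n,tob(onplane('scene',*sc(*uv),z),P))
d=np.load('top0.npz')['d']
for uv in [(300,250),(400,480),(140,250),(130,480)]:
    u,v=pt(*uv); q=atdepth('top',u,v,d[int(v),int(u)]); print(q,tob(q,P))
E
```

```text
[ 0.62476931 -0.0525626   0.21967182] 12.586268214109507
[[-2.  -0.2]
 [ 0.1 -1.2]
 [ 0.3  0.9]
 [-0.6  0.9]
 [-1.7  0.6]
 [-0.   1. ]
 [ 1.  -1.6]
 [-1.2 -1.6]]
lipL [-0.09926577  0.05593406]
lipR [-0.09908904 -0.05294152]
cov rear L [0.01395535 0.13627619]
cov rearR [ 0.01042109 -0.14287242]
cov frontL [-0.14343741  0.14085571]
cov frR [-0.1478544  -0.14553414]
lipfrontbase L [-0.09745885  0.05719036]
lip top [-0.09896079  0.05692574]
lip topR [-0.09630407 -0.05174232]
cov rear L [0.01688064 0.14264254]
cov rearR [ 0.01488604 -0.13798002]
[ 0.67909948 -0.01921139  0.07910637] [0.0602921 0.0207107]
[ 0.49625815 -0.09062387  0.08907478] [-0.13371681 -0.00914284]
[0.681678   0.10658763 0.08067631] [0.09022145 0.14292476]
[0.50077565 0.11508674 0.09111621] [-0.08448161  0.19063994]
```

The box origin is at about (0.625, −0.053) with a yaw of 12.6°. The lip front is at box x ≈ −0.102. I'll shut the fingers, turn the jaw axis along the box's x, and travel in.

>>> send_rows:
  xyz:
    - [0.3,-0.95,0]
    - [0.3,-0.95,0]
    - [0.3,-0.95,0]
    - [0.3,-0.95,0]
    - [0.3,-0.95,0]
    - [0.3,-0.95,0]
  rot:
    - [0,0,-0.607]
    - [0,0,-0.607]
    - [0,0,-0.607]
    - [0,0,-0.607]
    - [0,0,-0.607]
    - [0,0,-0.607]
  fingers: [0,0,0,0,0,0]
  newtons: 60

```text
t: 0.6
tcp_pos: [0.3223, 0.4268, 0.2305]
ee_rot: [1.335, 2.842, -0.006]
wrist_force: [-0.6, 0.0, -1.2]
width: 0.141
```

>>> send_rows:
  xyz:
    - [0.3,-0.95,0]
    - [0.3,-0.95,0]
    - [0.3,-0.95,0]
    - [0.3,-0.95,0]
    - [0.3,-0.95,0]
    - [0.3,-0.95,0]
  rot:
    - [0,0,-0.607]
    - [0,0,-0.607]
    - [0,0,-0.607]
    - [0,0,-0.607]
    - [0,0,-0.607]
    - [0,0,-0.607]
  fingers: [0,0,0,0,0,0]

```text
t: 1.1
tcp_pos: [0.3825, 0.238, 0.231]
ee_rot: [1.969, 2.446, -0.003]
wrist_force: [0.3, 0.3, 0.3]
width: -0.001
```

>>> send_rows:
  xyz:
    - [0.3,-0.95,0]
    - [0.3,-0.95,0]
    - [0.3,-0.95,0]
    - [0.3,-0.95,0]
    - [0.3,-0.95,0]
    - [0.3,-0.95,0]
  rot:
    - [0,0,0]
    - [0,0,0]
    - [0,0,0]
    - [0,0,0]
    - [0,0,0]
    - [0,0,0]
  fingers: [0,0,0,0,0,0]

```text
t: 1.6
tcp_pos: [0.4431, 0.0483, 0.2313]
ee_rot: [1.969, 2.445, -0.002]
wrist_force: [0.3, 1.0, 0.2]
width: -0.004
```

```bash
python3 - <<'E'
from h import *
from scipy.spatial.transform import Rotation as R
o=observe(); print(o['t'],o['tcp_pos'],o['width'],o['joints'],o['wrist_force']); M=R.from_rotvec(o['ee_rot']).as_matrix(); print(M.round(3), np.degrees(np.arctan2(M[1,1],M[0,1])))
B=[.62477,-.05256,.21967]
print('target delta', tow([-.140,.002],B)-o['tcp_pos'][:2])
E
```

```text
1.6 [0.44311415 0.0483027  0.23132081] -0.003561304368242235 [ 0.05445198 -0.18328132  2.06806556 -0.0023757   1.25590031 -0.1598489 ] [0.26783854 1.0097883  0.19874501]
[[-0.213  0.977  0.001]
 [ 0.977  0.213 -0.002]
 [-0.002  0.001 -1.   ]] 12.320671971848215
target delta [ 0.04458432 -0.12941782]
```

>>> send_rows:
  xyz:
    - [0.223,-0.647,0]
    - [0.223,-0.647,0]
    - [0.223,-0.647,0]
    - [0.223,-0.647,0]
    - [0.223,-0.647,-0.3]
    - [0.223,-0.647,-0.5]
    - [0.223,-0.647,-0.62]
    - [0.223,-0.647,-0.62]
  rot:
    - [0,0,0]
    - [0,0,0]
    - [0,0,0]
    - [0,0,0]
    - [0,0,0]
    - [0,0,0]
    - [0,0,0]
    - [0,0,0]
  fingers: [0,0,0,0,0,0,0,0]

```text
t: 2.27
tcp_pos: [0.4791, -0.0744, 0.0988]
ee_rot: [-1.955, -2.44, 0.011]
wrist_force: [-2.5, 0.8, -0.9]
width: -0.001
```

```bash
python3 - <<'E'
from h import *
o=observe(); print(o['t'],o['tcp_pos'],o['wrist_force'])
im,d=get_image('scene'); save('scene1c',im,(195,100,400,290),3.9)
E
```

```text
2.2667 [ 0.47908844 -0.07435     0.09876605] [-2.48714196  0.7983585  -0.93291606]
```

View pics/scene1c.png

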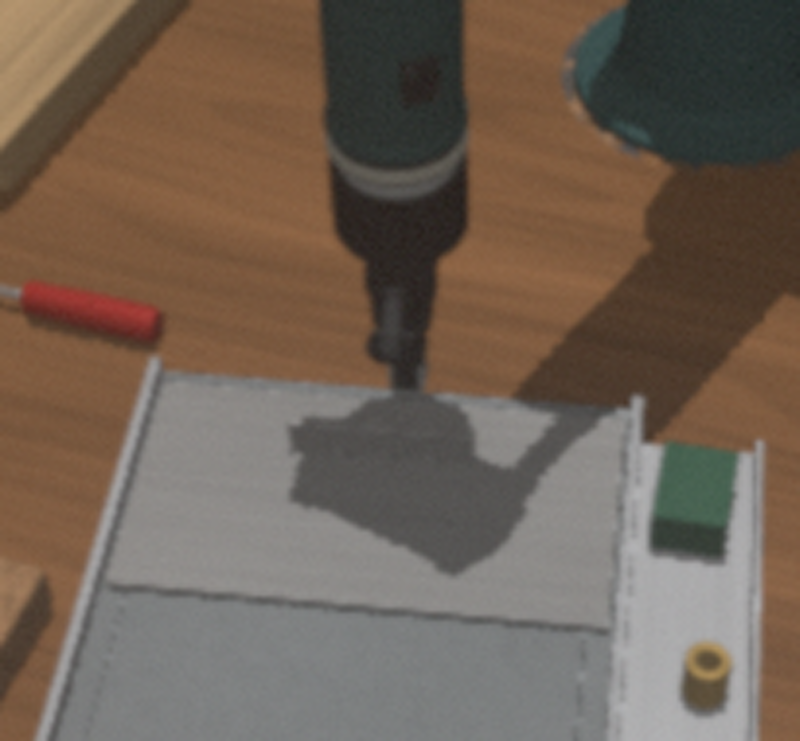

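The tip at crop (408,385) hangs over the cover's front edge, just in front of the lip and centred on it. The pose hasn't fully settled, so I'll hold for two rows.

>>> send_rows:
  xyz:
    - [0,0,0]
    - [0,0,0]
  rot:
    - [0,0,0]
    - [0,0,0]
  fingers: [0,0]

```text
t: 2.48
tcp_pos: [0.4886, -0.0768, 0.1101]
ee_rot: [1.961, 2.449, 0.004]
wrist_force: [0.4, -0.2, 1.0]
width: 0.002
```

```bash
python3 - <<'E'
from h import *
B=[.62477,-.05256,.21967]
o=observe(); print(o['t'],o['tcp_pos'],o['ee_rot'],o['wrist_force'],o['joints'],tob(o['tcp_pos'],B))
E
```

```text
2.4833 [ 0.48855999 -0.07681273  0.11009803] [1.9612446  2.44922919 0.00351317] [ 0.39851554 -0.22181864  0.98890696] [-2.06486322e-01  3.09206527e-02  2.10786491e+00  2.89433084e-04
  9.98330520e-01 -4.27030606e-01] [-0.13822166  0.00601127]
```

>>> send_rows:
  xyz:
    - [0.005,-0.02,-0.075]
    - [0.005,-0.02,-0.075]
    - [0.005,-0.02,-0.075]
  rot:
    - [0,0,0]
    - [0,0,0]
    - [0,0,0]
  fingers: [0,0,0]

```text
t: 2.73
tcp_pos: [0.4884, -0.0812, 0.0944]
ee_rot: [1.963, 2.449, 0.002]
wrist_force: [0.6, -0.3, 0.8]
width: -0.0
```

```bash
python3 - <<'E'
from h import *
B=[.62477,-.05256,.21967]
o=observe(); print(o['t'],o['tcp_pos'],o['ee_rot'],o['wrist_force'],tob(o['tcp_pos'],B))
E
```

```text
2.7333 [ 0.48844679 -0.0811525   0.09440623] [1.96327095e+00 2.44943118e+00 2.15086723e-03] [ 0.56076404 -0.26372559  0.79959575] [-0.1392778   0.00180045]
```

Push along the box's x at 12 mm per row.

>>> send_rows:
  xyz:
    - [0.059,0.013,0]
    - [0.117,0.026,0]
    - [0.176,0.039,0]
    - [0.234,0.052,0]
    - [0.293,0.065,0]
    - [0.351,0.078,0]
    - [0.41,0.091,0]
    - [0.468,0.104,0]
    - [0.527,0.117,0]
    - [0.585,0.131,0]
  rot:
    - [0,0,0]
    - [0,0,0]
    - [0,0,0]
    - [0,0,0]
    - [0,0,0]
    - [0,0,0]
    - [0,0,0]
    - [0,0,0]
    - [0,0,0]
    - [0,0,0]
  fingers: [0,0,0,0,0,0,0,0,0,0]

```text
t: 3.57
tcp_pos: [0.6048, -0.0547, 0.0931]
ee_rot: [-1.963, -2.451, 0.003]
wrist_force: [-5.8, -1.2, 4.8]
width: -0.002
```

```bash
python3 - <<'E'
from h import *
B=[.62477,-.05256,.21967]
o=observe(); print(o['t'],o['tcp_pos'],o['ee_rot'],o['wrist_force'],tob(o['tcp_pos'],B))
im,d=get_image('scene'); save('scene2c',im,(195,100,400,290),3.9)
E
```

```text
3.5667 [ 0.60479285 -0.05470937  0.09306143] [-1.96341667 -2.45079574  0.00274192] [-5.80427692 -1.24224394  4.76353284] [-0.01996545  0.00225545]
```

View pics/scene2c.png

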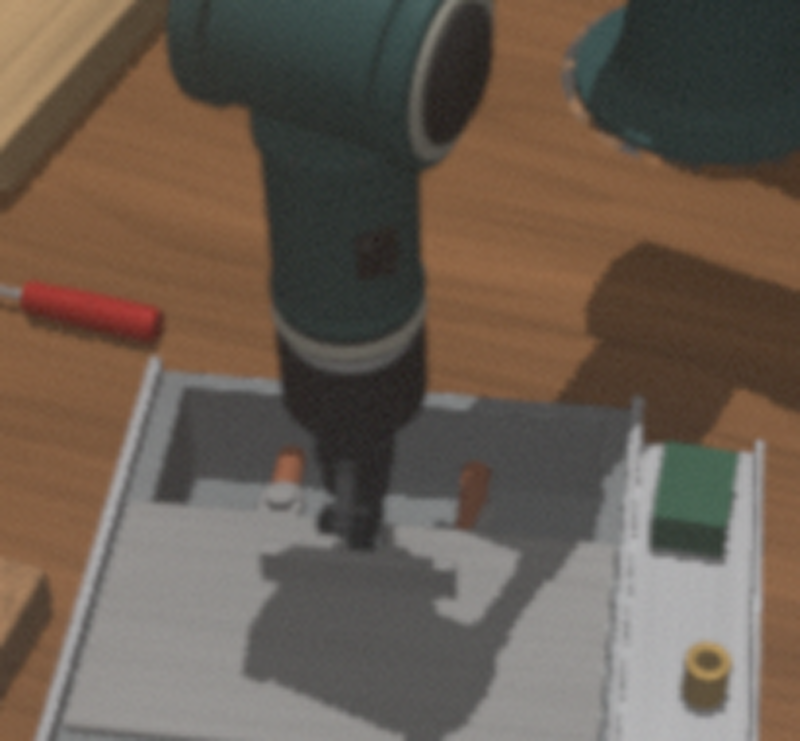

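The cover is sliding squarely. The boss handle appears over the right-hand pipe at crop (282,495). I'll continue 36 mm and then creep.

>>> send_rows:
  xyz:
    - [0.049,0.011,0]
    - [0.088,0.02,0]
    - [0.127,0.028,0]
    - [0.166,0.037,0]
    - [0.176,0.039,0]
    - [0.176,0.039,0]
  rot:
    - [0,0,0]
    - [0,0,0]
    - [0,0,0]
    - [0,0,0]
    - [0,0,0]
    - [0,0,0]
  fingers: [0,0,0,0,0,0]

```text
t: 4.12
tcp_pos: [0.6404, -0.0468, 0.0924]
ee_rot: [1.964, 2.451, 0.001]
wrist_force: [0.7, -0.1, 0.6]
width: -0.008
```

```bash
python3 - <<'E'
from h import *
B=[.62477,-.05256,.21967]
o=observe(); print(o['t'],o['tcp_pos'],o['ee_rot'],o['wrist_force'],tob(o['tcp_pos'],B))
im,d=get_image('top'); save('top3c',im,(225,120,425,320),3)
E
```

```text
4.1167 [ 0.64042673 -0.04676159  0.09239172] [1.96389746e+00 2.45115170e+00 1.13948619e-03] [ 0.72841669 -0.09103036  0.62364879] [0.016544   0.00224735]
```

View pics/top3c.png

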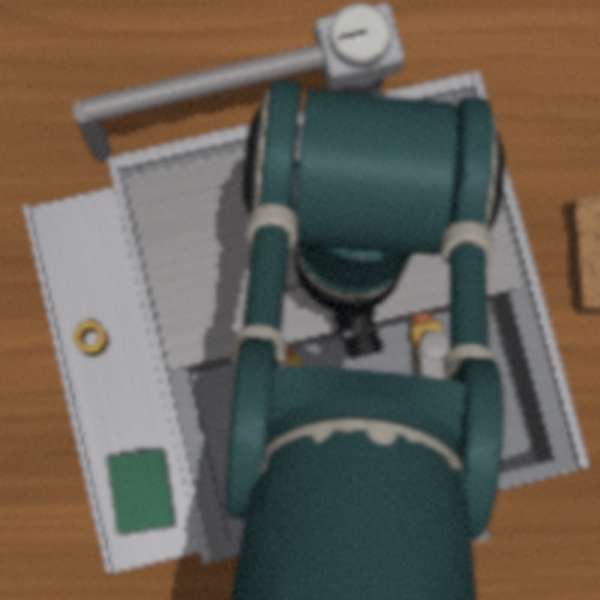

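The paddle is on the right at (430,350), with the arm's forearm over the well. The cover is almost at the bar, so I'll creep until the force rises.

>>> send_rows:
  xyz:
    - [0.01,0.002,0]
    - [0.019,0.004,0]
    - [0.024,0.005,0]
    - [0.024,0.005,0]
  rot:
    - [0,0,0]
    - [0,0,0]
    - [0,0,0]
    - [0,0,0]
  fingers: [0,0,0,0]

```text
t: 4.5
tcp_pos: [0.6435, -0.0462, 0.0922]
ee_rot: [-1.964, -2.451, 0.001]
wrist_force: [-3.9, -1.3, 4.0]
width: -0.003
```

>>> send_rows:
  xyz:
    - [0.01,0.002,0]
    - [0.015,0.003,0]
    - [0.015,0.003,0]
  rot:
    - [0,0,0]
    - [0,0,0]
    - [0,0,0]
  fingers: [0,0,0]

```text
t: 4.75
tcp_pos: [0.647, -0.0455, 0.0922]
ee_rot: [-1.965, -2.451, 0.0]
wrist_force: [-3.8, -0.7, 1.9]
width: -0.004
```

>>> send_rows:
  xyz:
    - [0.01,0.002,0]
    - [0.02,0.004,0]
    - [0.02,0.004,0]
    - [0.02,0.004,0]
  rot:
    - [0,0,0]
    - [0,0,0]
    - [0,0,0]
    - [0,0,0]
  fingers: [0,0,0,0]

```text
t: 5.08
tcp_pos: [0.6482, -0.0457, 0.0921]
ee_rot: [-1.962, -2.448, 0.008]
wrist_force: [-12.4, -3.6, 8.8]
width: -0.002
```

The force rose to about 13 N with no more travel, so the cover is at the stop bar. I'll back off, raise, and move left for a clear view.

>>> send_rows:
  xyz:
    - [-0.1,-0.022,0]
    - [-0.15,-0.033,0.1]
    - [-0.15,-0.033,0.5]
    - [-0.15,-0.033,0.5]
    - [-0.3,0.3,0.5]
    - [-0.4,0.7,0.5]
    - [-0.5,1.0,0.5]
    - [-0.5,1.0,0.5]
    - [-0.5,1.0,0.5]
  rot:
    - [0,0,0]
    - [0,0,0]
    - [0,0,0]
    - [0,0,0]
    - [0,0,0]
    - [0,0,0]
    - [0,0,0]
    - [0,0,0]
    - [0,0,0]
  fingers: [0,0,0,0,0,0,0,0,0]

```text
t: 5.83
tcp_pos: [0.5546, 0.1478, 0.193]
ee_rot: [1.965, 2.449, 0.005]
wrist_force: [0.3, 0.0, 0.4]
width: 0.001
```

```bash
python3 - <<'E'
from h import *
o=observe(); print(o['t'],o['tcp_pos'],o['wrist_force'])
im,d=get_image('top'); save('top4c',im,(225,120,425,320),3);np.savez('top4.npz',im=im,d=d)
im,d=get_image('scene'); save('scene4c',im,(195,180,400,370),3.9)
E
```

```text
5.8333 [0.5545874  0.14776883 0.19295582] [0.30118181 0.04535306 0.43041789]
```

View pics/top4c.png

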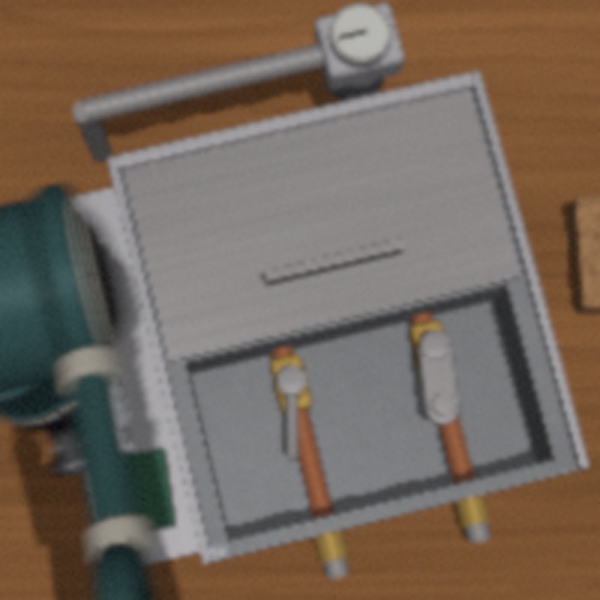

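View pics/scene4c.png

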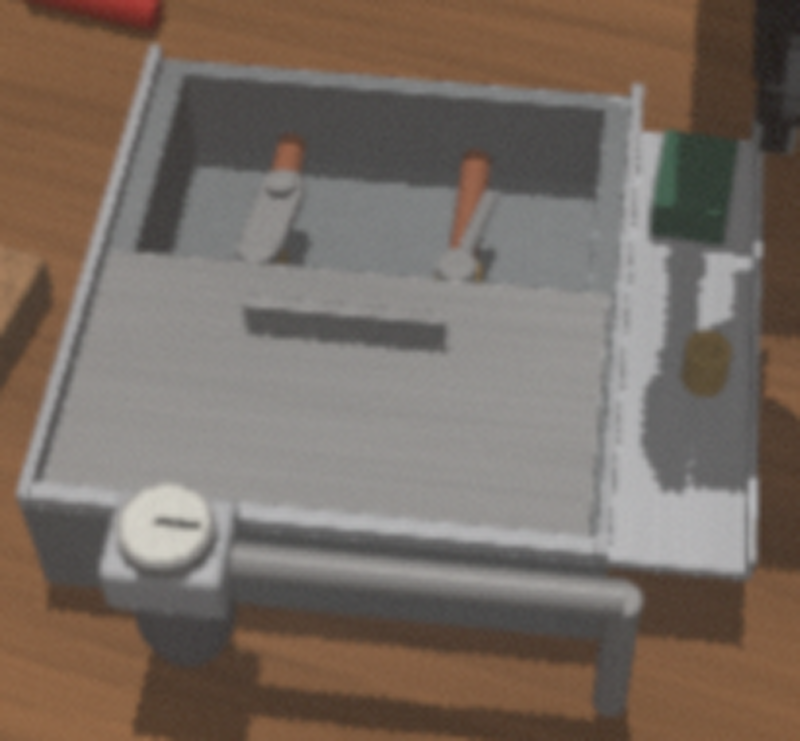

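The cover is back at the bar, with its front edge running from (170,362) to (520,278) in the top crop. The paddle pivot is at (434,346) with the boss at (441,404). The rod pivot is at (292,380) and its end at (290,453).

```bash
python3 - <<'E'
from h import *
B=[.62477,-.05256,.21967]
pt=lambda u,v:(225+u/3,120+v/3)
q={}
for n,uv,z in [('piv',(434,346),.056),('boss',(441,404),.063),('pend',(444,424),.056),('rodp',(292,380),.056),('rodend',(290,455),.056),('cfL',(175,362),.086),('cfR',(520,278),.086),('lip',(267,282),.108),('lipR',(400,252),.108)]:
    q[n]=tob(onplane('top',*pt(*uv),z),B); print(n,q[n])
for n,uv,z in [('boss',(283,180),.063)]: print(n,tob(onplane('scene',195+uv[0]/3.9,180+uv[1]/3.9,z),B))
d=q['boss']-q['piv']; print('paddle ang',np.arctan2(d[1],-d[0]))
d=q['rodend']-q['rodp']; print('rod ang',np.arctan2(d[1],-d[0]))
E
```

```text
piv [-0.03615205 -0.06580267]
boss [-0.08294818 -0.05830642]
pend [-0.09839295 -0.05759817]
rodp [-0.03547979  0.05069725]
rodend [-0.0928641   0.06662905]
cfL [-0.00371389  0.13648264]
cfR [-0.00381609 -0.14057817]
lip [0.03606588 0.05340949]
lipR [ 0.03442441 -0.05111351]
boss [-0.08258003 -0.05682492]
paddle ang 0.1588400354172811
rod ang 0.27081277938263787
```

```bash
cat > p.py <<'E'
from h import *
B=[.62477,-.05256,.21967]
P=np.array([-.036,-.066]); hx,hy=.013,.011
def c(th,r=.045,gap=0.):
    u=np.array([-np.cos(th),np.sin(th)]); n=np.array([np.sin(th),np.cos(th)])
    return tow(P+r*u-(.013+hx*abs(n[0])+hy*abs(n[1])+gap)*n,B)
def d(a,b): return ((np.array(a)-b)/.2).round(3)
E
python3 - <<'E'
from p import *
o=observe()
s=c(.15,gap=.012); print('start',s,tob(s,B),'delta n',d(s,o['tcp_pos'][:2]))
for th in (.15,.35,.55,.75,.95,1.15,1.3,1.45,1.571): print(th,c(th).round(4),d(c(th),s))
E
```

```text
start [ 0.5617589 -0.1656787] [-0.08614633 -0.09666979] delta n [ 0.043 -1.586]
0.15 [ 0.5609 -0.1537] [-0.004  0.06 ]
0.35 [ 0.5558 -0.1465] [-0.03   0.096]
0.55 [ 0.552  -0.1378] [-0.049  0.139]
0.75 [ 0.5501 -0.1279] [-0.058  0.189]
0.95 [ 0.5505 -0.1171] [-0.056  0.243]
1.15 [ 0.5536 -0.1063] [-0.041  0.297]
1.3 [ 0.5577 -0.0985] [-0.02   0.336]
1.45 [ 0.5633 -0.0915] [0.008 0.371]
1.571 [ 0.5688 -0.0866] [0.035 0.396]
```

>>> send_rows:
  xyz:
    - [0.02,-0.2,0]
    - [0.02,-0.4,0]
    - [0.02,-0.6,0]
    - [0.02,-0.79,0]
    - [0.02,-0.79,0]
  rot:
    - [0,0,0]
    - [0,0,0]
    - [0,0,0]
    - [0,0,0]
    - [0,0,0]
  fingers: [0,0,0,0,0]

```text
t: 6.35
tcp_pos: [0.5592, -0.0187, 0.1927]
ee_rot: [1.968, 2.443, -0.001]
wrist_force: [0.1, 0.1, -0.6]
width: 0.002
```

>>> send_rows:
  xyz:
    - [0.02,-0.2,0]
    - [0.02,-0.4,0]
    - [0.02,-0.6,0]
    - [0.02,-0.79,0]
    - [0.02,-0.79,0]
    - [0.02,-0.79,0]
    - [0.02,-0.79,0]
  rot:
    - [0,0,0]
    - [0,0,0]
    - [0,0,0]
    - [0,0,0]
    - [0,0,0]
    - [0,0,0]
    - [0,0,0]
  fingers: [0,0,0,0,0,0,0]

```text
t: 6.93
tcp_pos: [0.5624, -0.1705, 0.1922]
ee_rot: [1.966, 2.45, 0.001]
wrist_force: [-0.9, 0.5, -0.3]
width: 0.001
```

```bash
python3 - <<'E'
from p import *
o=observe(); s=c(.15,gap=.012); print(o['t'],o['tcp_pos'],o['ee_rot'],d(s,o['tcp_pos'][:2]),(.043-o['tcp_pos'][2])/.2)
E
```

```text
6.9333 [ 0.56244383 -0.17046815  0.19216919] [1.96623895e+00 2.44984833e+00 1.39476453e-03] [-0.003  0.024] -0.74584592824473
```

>>> send_rows:
  xyz:
    - [0,0.02,-0.2]
    - [0,0.02,-0.35]
    - [0,0.02,-0.5]
    - [0,0.02,-0.5]
    - [0,0.02,-0.5]
  rot:
    - [0,0,0]
    - [0,0,0]
    - [0,0,0]
    - [0,0,0]
    - [0,0,0]
  fingers: [0,0,0,0,0]

```text
t: 7.35
tcp_pos: [0.5606, -0.1642, 0.0905]
ee_rot: [-1.96, -2.45, 0.002]
wrist_force: [0.4, 0.0, 0.2]
width: 0.003
```

```bash
python3 - <<'E'
from p import *
o=observe(); s=c(.15,gap=.012); print(o['t'],o['tcp_pos'],o['ee_rot'],o['wrist_force'],tob(o['tcp_pos'],B),d(s,o['tcp_pos'][:2]),(.043-o['tcp_pos'][2])/.2)
im,_=get_image('scene'); save('scene5c',im,(195,130,400,320),3.9)
E
```

```text
7.35 [ 0.5605737  -0.16419472  0.09048158] [-1.95952537e+00 -2.44972366e+00  2.08381149e-03] [0.38352564 0.04509806 0.23834334] [-0.08697968 -0.09496322] [ 0.006 -0.007] -0.2374078850997243
```

View pics/scene5c.png

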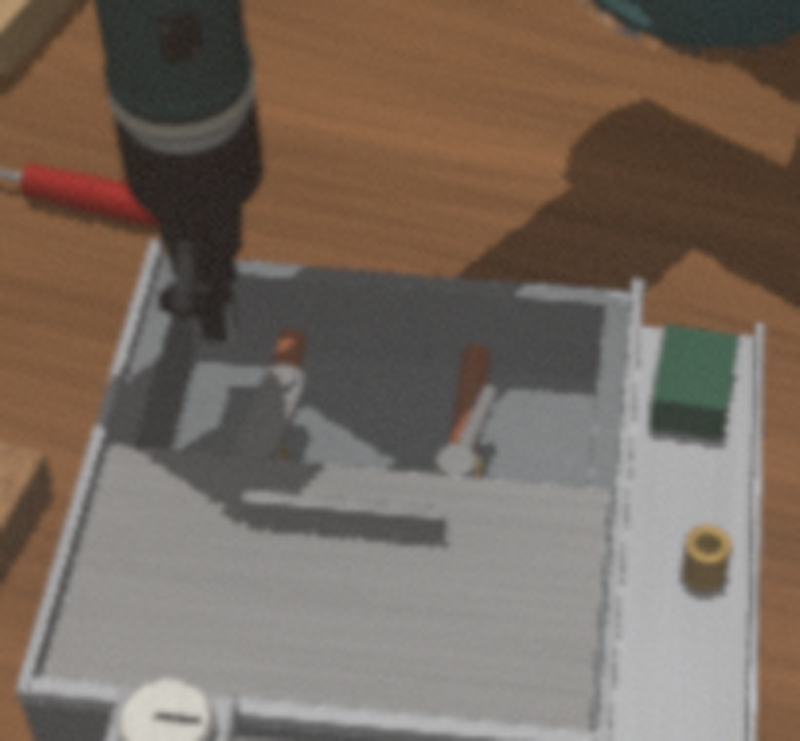

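The tip at crop (215,335) is right of the paddle, at (285,380), with clearance. Descend into the well.

>>> send_rows:
  xyz:
    - [0,-0.005,-0.1]
    - [0,-0.005,-0.18]
    - [0,-0.005,-0.235]
    - [0,-0.005,-0.235]
  rot:
    - [0,0,0]
    - [0,0,0]
    - [0,0,0]
    - [0,0,0]
  fingers: [0,0,0,0]

```text
t: 7.73
tcp_pos: [0.562, -0.1668, 0.0451]
ee_rot: [-1.964, -2.451, 0.0]
wrist_force: [-0.4, -0.7, 0.2]
width: -0.0
```

```bash
python3 - <<'E'
from p import *
o=observe(); print(o['t'],o['tcp_pos'],o['wrist_force'],tob(o['tcp_pos'],B))
for th in (.15,.35,.55,.75,.95,1.15,1.3,1.45,1.571): print(th,d(c(th),o['tcp_pos'][:2]))
E
```

```text
7.7333 [ 0.56204733 -0.1668101   0.04509482] [-0.39420981 -0.71077094  0.22762067] [-0.08611137 -0.09783686]
0.15 [-0.006  0.066]
0.35 [-0.031  0.101]
0.55 [-0.05   0.145]
0.75 [-0.06   0.195]
0.95 [-0.058  0.248]
1.15 [-0.042  0.303]
1.3 [-0.022  0.341]
1.45 [0.006 0.377]
1.571 [0.034 0.401]
```

Push through to about 1 rad first.

>>> send_rows:
  xyz:
    - [-0.003,0.033,-0.005]
    - [-0.006,0.066,-0.01]
    - [-0.018,0.084,-0.01]
    - [-0.031,0.101,-0.01]
    - [-0.04,0.123,-0.01]
    - [-0.05,0.145,-0.01]
    - [-0.055,0.17,-0.01]
    - [-0.06,0.195,-0.01]
    - [-0.059,0.221,-0.01]
    - [-0.058,0.248,-0.01]
  rot:
    - [0,0,0]
    - [0,0,0]
    - [0,0,0]
    - [0,0,0]
    - [0,0,0]
    - [0,0,0]
    - [0,0,0]
    - [0,0,0]
    - [0,0,0]
    - [0,0,0]
  fingers: [0,0,0,0,0,0,0,0,0,0]

```text
t: 8.57
tcp_pos: [0.55, -0.1173, 0.0431]
ee_rot: [-1.964, -2.451, 0.001]
wrist_force: [0.4, -3.9, 1.4]
width: -0.002
```

```bash
python3 - <<'E'
from p import *
o=observe(); print(o['t'],o['tcp_pos'],o['wrist_force'],tob(o['tcp_pos'],B))
for th in (.95,1.15,1.3,1.45,1.571,1.6): print(th,d(c(th),o['tcp_pos'][:2]))
im,_=get_image('scene'); save('scene6c',im,(195,130,400,320),3.9)
E
```

```text
8.5667 [ 0.55002135 -0.11727567  0.04309817] [ 0.42680334 -3.90184445  1.43396271] [-0.08705443 -0.04687222]
0.95 [0.002 0.001]
1.15 [0.018 0.055]
1.3 [0.038 0.094]
1.45 [0.067 0.129]
1.571 [0.094 0.154]
1.6 [0.098 0.158]
```

View pics/scene6c.png

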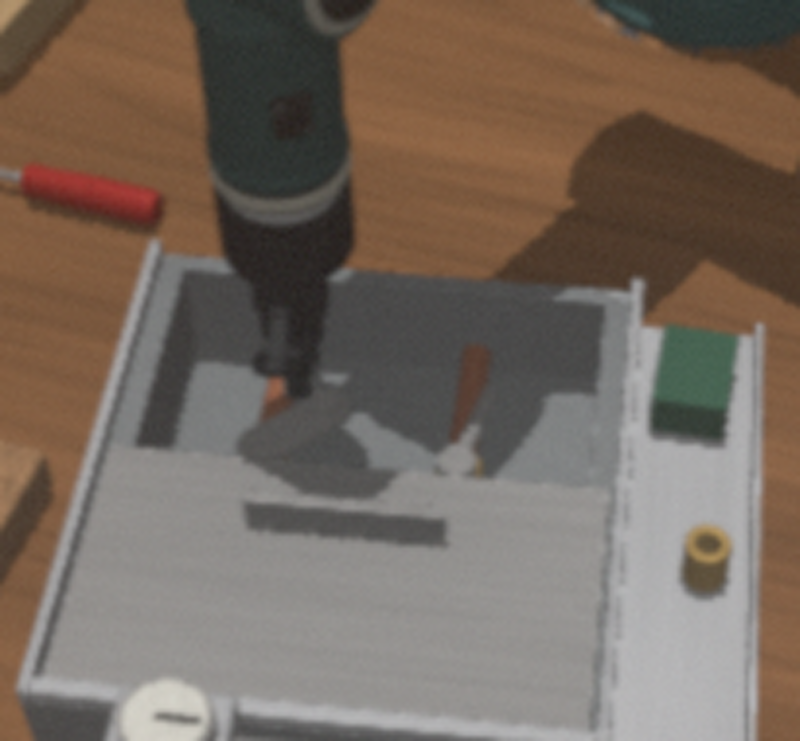

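The paddle has followed the finger to about 55°. Continue to the stop.

>>> send_rows:
  xyz:
    - [0.008,0.027,0]
    - [0.018,0.055,0]
    - [0.028,0.075,0]
    - [0.038,0.094,0]
    - [0.052,0.112,0]
    - [0.067,0.129,0]
    - [0.08,0.142,0]
    - [0.094,0.154,0]
    - [0.094,0.154,0]
  rot:
    - [0,0,0]
    - [0,0,0]
    - [0,0,0]
    - [0,0,0]
    - [0,0,0]
    - [0,0,0]
    - [0,0,0]
    - [0,0,0]
    - [0,0,0]
  fingers: [0,0,0,0,0,0,0,0,0]

```text
t: 9.37
tcp_pos: [0.5696, -0.0861, 0.043]
ee_rot: [-1.964, -2.451, -0.001]
wrist_force: [0.1, -0.1, -0.3]
width: -0.001
```

>>> send_rows:
  xyz:
    - [0.01,0.002,0]
    - [0.015,0.003,0]
    - [0.015,0.003,0]
  rot:
    - [0,0,0]
    - [0,0,0]
    - [0,0,0]
  fingers: [0,0,0]

```text
t: 9.62
tcp_pos: [0.5701, -0.0858, 0.0429]
ee_rot: [-1.962, -2.448, 0.004]
wrist_force: [-7.0, -0.5, 4.3]
width: 0.003
```

>>> send_rows:
  xyz:
    - [0.01,0.002,0]
    - [0.01,0.002,0]
    - [0.01,0.002,0]
  rot:
    - [0,0,0]
    - [0,0,0]
    - [0,0,0]
  fingers: [0,0,0]

```text
t: 9.87
tcp_pos: [0.5703, -0.0857, 0.0428]
ee_rot: [-1.96, -2.446, 0.008]
wrist_force: [-12.4, -1.5, 8.7]
width: 0.001
```

The force climbs to 13 N with no motion, so the paddle is against its stop. I'll back off to −x, rise, and move clear.

>>> send_rows:
  xyz:
    - [-0.06,-0.012,0]
    - [-0.12,-0.025,0]
    - [-0.12,-0.025,0.1]
    - [-0.12,-0.025,0.3]
    - [-0.12,-0.025,0.5]
    - [-0.12,-0.025,0.7]
    - [-0.12,-0.025,0.8]
    - [-0.12,-0.025,0.8]
    - [-0.12,-0.025,0.8]
  rot:
    - [0,0,0]
    - [0,0,0]
    - [0,0,0]
    - [0,0,0]
    - [0,0,0]
    - [0,0,0]
    - [0,0,0]
    - [0,0,0]
    - [0,0,0]
  fingers: [0,0,0,0,0,0,0,0,0]

```text
t: 10.62
tcp_pos: [0.5515, -0.0912, 0.2055]
ee_rot: [1.962, 2.448, 0.004]
wrist_force: [-0.5, -0.3, -1.1]
width: 0.0
```

>>> send_rows:
  xyz:
    - [0,0.2,0]
    - [0,0.4,0]
    - [0,0.6,0]
    - [0,0.8,0]
    - [0,0.95,0]
    - [0,0.95,0]
    - [0,0.95,0]
  rot:
    - [0,0,0]
    - [0,0,0]
    - [0,0,0]
    - [0,0,0]
    - [0,0,0]
    - [0,0,0]
    - [0,0,0]
  fingers: [0,0,0,0,0,0,0]

```text
t: 11.2
tcp_pos: [0.5486, 0.1004, 0.2008]
ee_rot: [-1.959, -2.453, 0.004]
wrist_force: [-0.2, -0.8, -0.4]
width: 0.003
```

```bash
python3 - <<'E'
from p import *
o=observe(); print(o['t'],o['tcp_pos'],o['wrist_force'])
im,d_=get_image('top'); save('top7c',im,(225,120,425,320),3); save('top7',im)
im,d_=get_image('scene'); save('scene7c',im,(195,180,400,370),3.9)
E
```

```text
11.2 [0.54858194 0.10040891 0.2007614 ] [-0.21910903 -0.76162941 -0.4072641 ]
```

View pics/top7c.png

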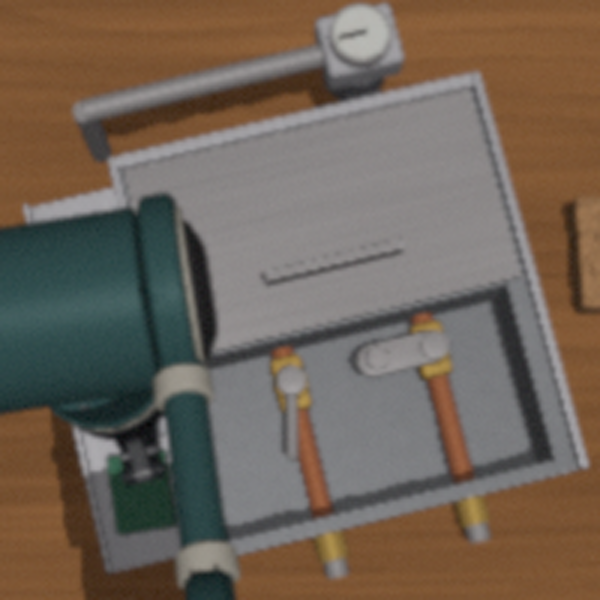

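View pics/scene7c.png

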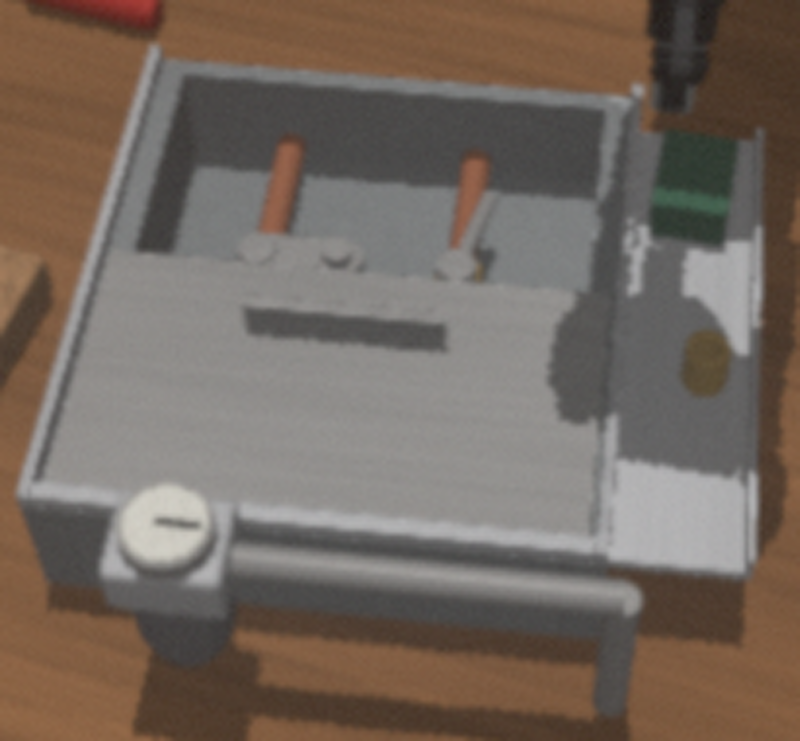

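The paddle now lies across the pipe, with its pivot at (434,346) and the boss at (375,358). The rod handle is unchanged, with its end at (290,455). I'll check the angle numerically.

```bash
python3 - <<'E'
from p import *
pt=lambda u,v:(225+u/3,120+v/3)
a=tob(onplane('top',*pt(434,346),.056),B)
for uv in [(375,358),(376,360),(375,356)]:
    b=tob(onplane('top',*pt(*uv),.063),B); e=b-a; print(b,np.arctan2(e[1],-e[0]), np.hypot(*e))
b=tob(onplane('scene',195+338/3.9,180+250/3.9,.063),B); print('scene',b,np.arctan2(b[1]+.066,-b[0]-.036))
for n,uv,z in [('rodend',(290,455),.056),('cfR',(520,278),.086),('lip',(267,282),.108)]: print(n,tob(onplane('top',*pt(*uv),z),B))
E
python3 - <<'E'
import cv2
im=cv2.imread('pics/top7c.png'); cv2.imwrite('pics/z7.png',cv2.resize(im[290:420,330:480],None,fx=4.5,fy=4.5,interpolation=cv2.INTER_CUBIC))
E
```

```text
[-0.03504159 -0.01688623] 1.5934936672789142 0.048929044175906974
[-0.03677614 -0.0172554 ] 1.5579418546023849 0.048551288618893663
[-0.03349609 -0.01728524] 1.6254843080361787 0.048590072981184854
scene [-0.03324429 -0.015823  ] 1.6256609245391587
rodend [-0.0928641   0.06662905]
cfR [-0.00381609 -0.14057817]
lip [0.03606588 0.05340949]
```

View pics/z7.png

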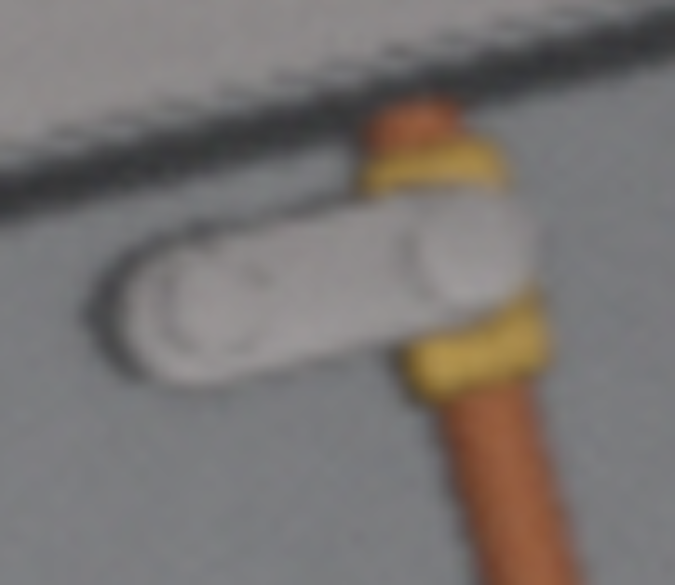

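The enlarged view shows the paddle square across its pipe, at 1.56 to 1.63 rad. The cover and rod are unchanged and the arm is in free air, so I'll hand in.

```bash
python3 -c "
from h import *
print(finish_job()); o=observe(); print(o['t'],o['wrist_force'])"
```

```text
the job is handed in; nothing more can be done
None
the job is handed in; nothing more can be done
```

The air is shut off: the cover is back against the stop bar and the paddle handle is against its shut stop. I handed the job in at about 11.3 s; it reports no verdict.

- **Cover:** I slid it by its lip with the closed fingertips until the force rose to about 13 N with no further travel. In the pictures its front edge is at about −4 mm in box x, which puts the origin at about +75 mm. It lies flat and did not move while I turned the handle.
- **Paddle handle:** it was on the right and started at about 0.16 rad. I pushed it round until the force again rose to about 13 N with no motion. I read its angle as 1.56 to 1.63 rad in the top view and 1.63 rad in the scene view. The readings above 1.571 are measurement scatter.
- **Everything else:** the rod handle's end reads the same pixel position before and after the paddle push. The coupling, carton and sanding block look undisturbed where I could see them. I did not re-measure the items farther out. The arm ended clear at 0.20 m height with wrist force under 1 N.

No check failed. The one disagreement was the spread of about 0.07 rad in the paddle angle readings.

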